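Close the sliding cover over the cookie cutters

ROBOT

A 6-joint arm with a two-finger parallel gripper is mounted at the origin on the work surface. World frame = base frame: x ahead of the robot, y to its left, z up, the work surface at z = 0. Lengths are in mm, angles in rad, forces in N, time in s.
With the tool pointing down it reaches from about 325 to 850 mm from the base axis. Payload 4.4 kg.
Tool frame: the origin (TCP) lies at the very end of the fingers, on their centre line; the grasp point (between the pads) lies 19 mm behind it (hold_point_z is the distance from the TCP to the grasp point, in mm); z points along the fingers, y is the line along which they close (so a half turn about z gives the same grasp; the last joint's range is limited). The gripper opens to 94 mm and grips with 3 to 60 N. Pads are 16 mm wide; open, the fingers measure 119 mm over their backs; the gripper's body (75 mm by 177 mm) begins 78 mm behind the grasp point.
Start: joints at [1.103, 0.207, 1.542, -0, 1.393, -0.15], TCP at [179.138, 546.385, 205.447] pointing down, gripper open.
Joint ranges: [-2.73, 2.73], [-0.86, 2.22], [0.23, 2.46], [-1.11, 4.25], [0.08, 2.63], [-2.82, 2.82]. Speed limits (rad/s): [2.79, 2.79, 3.14, 3.14, 3.14, 3.14].

INTERFACE

Orientations are given as a unit quaternion [x, y, z, w].
In Python, from rig import * gives the robot as it stands. The module is installed in compiled form; this text tells all that it offers. Calls block until the motion is done:
- goto(position, orientation): joint-space move of the TCP to a pose.
- move_l(position, vel=150, ori=None, max_force=None): straight line of the TCP; ori=None keeps the orientation; vel is the mean speed in mm/s. With max_force (N) it stops when the force on the tool has changed by that much, and returns True; else False.
- move_j(angles): joint-space move.
- gripper_open() and close_gripper(effort=None): open the fingers fully, or close them until they stop; effort is the grip in N (None keeps the last).
- hold(seconds).
- ik(position, orientation): joint angles nearest the present ones, or None.
- read_camera(name): name is "scene" or "top"; returns a dict with "image" (384x512x3 uint8, red, green, blue), "fovy" (degrees; the focal length in pixels is half the picture's height over the tangent of half this angle, whatever the lens; pixels are square), "cx", "cy" (the principal point, pixels), "rvec" (rotation vector, rad) and "tvec" (3), from world to camera coordinates, as OpenCV has them. Camera axes: x right, y down, z forward; pixel columns grow to the right and rows downward; lengths in mm; the calibration is good to about 2 mm. A picture is of the moment at which its call begins. There is no depth.
A pose or a line that the arm cannot do raises IKError and nothing moves.
- finish_job(): hands the job in; it is judged then, once.
Readings, each from a call of its own:
- current_clock(): time.
- current_q(): joint angles.
- current_qd(): joint speeds.
- current_tau(): joint torques, N m.
- current_eef_pos(): TCP position.
- current_tool_rot(): TCP orientation.
- current_contact_force(): force on the tool from outside, world axes, zero at the start.
- current_ft_torque(): the same for the moment, N m.
- current_gripper_width(): finger opening in mm.
- current_grasp_force(): force on a finger pad.
Only numpy, scipy, OpenCV 4.12 (cv2) and the standard library are available. Lean on these libraries where they do the work, as an engineer would, in place of code of your own. Each camera call takes 0.05 s, during which the arm holds its last target. There are 200 camera calls.

TASK

Baking is over: slide the cream cover of the wooden baking tray all the way across, under the little blue-grey shelf, until it is fully home against the far end and the cookie cutters' compartment is closed. Your hand does not fit under the shelf, so move the cover part of the way by one red knob, let go, and bring it home by the other knob once that has come out. Leave the cutters in their compartment and do not knock the spice tin on the shelf or the bowl, jar and pepper mill around it.

Things in the scene. Friction and masses are not known exactly. Their poses are not given: they have to be found in the camera images.
- tray: Fixed wooden tray, 160 (own x) x 490 (own y) mm; walls, guide strips and end stops up to 69 mm high. Origin: centre of underside, on the table; z up; turned up to 0.4 rad. The cover slides along the tray's own +y. Two 144 x 215 mm compartments, floor 8 mm up: y -22 to -237 mm (empty, covered at the start), y +22 to +237 mm (open, holds two cutters).
- cover (a joint): Slide of the cover along the tray's own +y, in m: 0 = over the empty compartment, 0.25 = fully home at the end stop over the cutters. Starts at 0 to 0.03; needs about 3 N, stays where left. Cream board 146 (x) x 215 (y) x 6 mm, upper face 66 mm above the table, centred at tray y = joint - 0.125.
- trailing_knob (a point): Grip point of the red knob 90 mm to the -y side of the cover's centre: on the knob's axis, 86 mm above the table. Upright round knob, head 28 mm diameter and 20 mm high, on a 16 mm stem; top 96 mm above the table. Free from above at the start; it ends up under the shelf.
- leading_knob (a point): Grip point of the identical red knob 90 mm to the +y side of the cover's centre, 86 mm above the table. Hidden under the shelf at the start; comes out on the +y side as the cover slides. When the joint reads 0.125 both knobs stand 50 mm clear of the shelf's edges.
- shelf_top (a point): Centre of the upper face of the fixed blue-grey shelf that bridges the tray's middle: tray x -92 to +92, y -40 to +40 mm, underside 106 mm and top 114 mm above the table, on a 12 mm thick leg at each side. Cover and knobs pass under it; a hand does not.
- round_cutter: Loose steel ring cutter, 60 mm outside diameter, 28 mm high, lying in the open compartment. Origin: centre of its underside.
- square_cutter: Loose copper-coloured square cutter, 50 x 50 mm, 28 mm high, lying in the open compartment. Origin: centre of its underside.
- spice_tin: Loose low yellow tin, 46 mm diameter, 24 mm high, standing on the blue-grey shelf. Origin: centre of its underside. Bystander.
- bowl: Loose pale green mixing bowl, 170 mm across, 75 mm high, on the table. Origin: centre of its underside. Bystander.
- jar: Loose white jar with green cap, 68 mm diameter, 110 mm high, on the table. Origin: centre of its underside. Bystander.
- pepper_mill: Loose dark wooden pepper mill, 56 mm diameter at the foot, 130 mm high, on the table. Origin: centre of its underside. Bystander.
There are look-alikes about, which are no part of the job. Several things have the shape of the square_cutter; the one meant has the colours described above.

How it is judged (in metres and radians):
At the end, for the whole second after the job is handed in: The cover stands still within 6 mm of its end stop (joint above 0.244) over the cutters; both cutters lie in that compartment; the tin, bowl, jar and pepper mill stand upright (within 0.2 rad) within 30 mm of where they were (value of joint cover above 0.244 m and velocity of joint cover between -0.005 and 0.005 m/s and x of round_cutter in the frame of tray between -0.07 and 0.07 m and y of round_cutter in the frame of tray between 0.03 and 0.235 m and z of each of round_cutter, square_cutter in the frame of tray below 0.03 m and x of square_cutter in the frame of tray between -0.07 and 0.07 m and y of square_cutter in the frame of tray between 0.03 and 0.235 m and distance of each of bowl, jar, pepper_mill, spice_tin from where it was at the start of the episode below 0.03 m and angle between each of bowl, jar, pepper_mill, spice_tin's own z axis and vertical below 0.2 rad); the robot touches nothing.
It fails at once if the bowl is knocked over or pushed more than 30 mm (distance of bowl from where it was at the start of the episode above 0.03 m or angle between bowl's own z axis and vertical above 0.6 rad).
It fails at once if the jar is knocked over or pushed more than 30 mm (distance of jar from where it was at the start of the episode above 0.03 m or angle between jar's own z axis and vertical above 0.6 rad).
It fails at once if the pepper mill is knocked over or pushed more than 30 mm (distance of pepper_mill from where it was at the start of the episode above 0.03 m or angle between pepper_mill's own z axis and vertical above 0.6 rad).
It fails at once if the spice tin is knocked over or pushed more than 30 mm (distance of spice_tin from where it was at the start of the episode above 0.03 m or angle between spice_tin's own z axis and vertical above 0.6 rad).
It also fails if it takes over 48 s, if anything falls off the work surface, if the arm or the gripper's body presses on something with over 40 N, if the wrist force passes 120 N, or if a joint passes its speed limit or range.

## Working session

There is one attempt and no reset: what is moved stays moved. The work goes in short steps, each a Python script; the robot and the scene stay as the last script left them, time stands still between calls to the robot, and variables do not carry over. Pictures are saved under pics/ and viewed, at most 10 in all, crops included, and the job is handed in when it is done.

```bash
mkdir -p pics; python3 - <<'E'
from rig import *
import cv2,numpy as np
for n in("scene","top"):
    c=read_camera(n); cv2.imwrite(f"pics/{n}0.png",cv2.resize(c["image"][:,:,::-1],None,fx=1.5,fy=1.5,interpolation=cv2.INTER_CUBIC))
    R=cv2.Rodrigues(np.array(c["rvec"],float))[0]
    print(n,c["fovy"],c["cx"],c["cy"],c["rvec"],c["tvec"],-R.T@np.array(c["tvec"]))
E
```

```text
scene 43.16309115550237 260.2565706449878 190.05336228342094 [ 0.65629073  2.66489455 -1.07171681] [ 467.59544026 -109.68605577 1723.21159789] [1027.75559528  899.15976741 1155.57989197]
top 43.01811762532924 253.3775769291702 192.59861556218058 [ 2.14586545 -2.21008919  0.07549632] [  23.34321044  528.08610451 1475.58158243] [ 412.97322819   -2.39267184 1512.02124112]
```

View pics/top0.png

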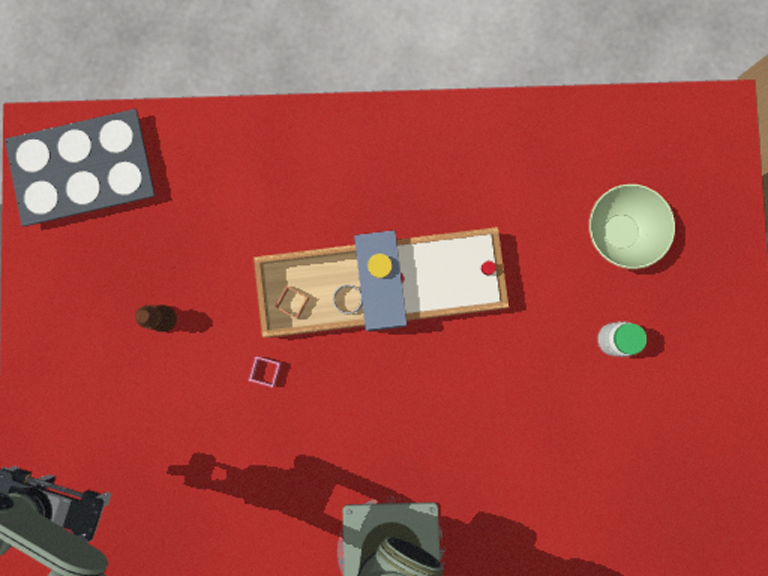

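View pics/scene0.png

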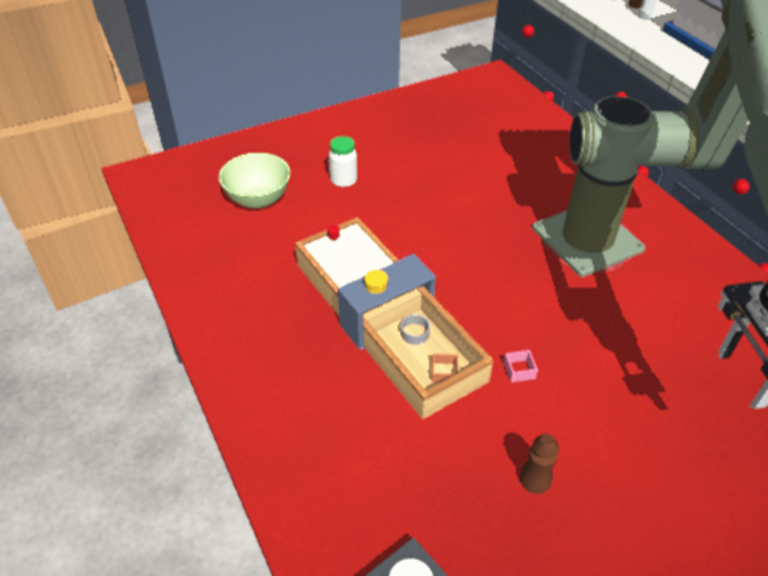

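The top view shows tray rim corners near (255,258), (498,229), (508,306), (264,336), the trailing knob at (488,268), and shelf corners near (355,235), (394,231), (407,325), (367,329). All of these are in 1.5x pixels. Next I'll enlarge the tray.

```bash
cat > h.py <<'E'
from rig import *
import cv2,numpy as np
def px2w(c,u,v,z):
    f=c["image"].shape[0]/2/np.tan(np.radians(c["fovy"]/2))
    R=cv2.Rodrigues(np.array(c["rvec"],float))[0]; t=np.array(c["tvec"],float)
    d=R.T@np.array([(u-c["cx"])/f,(v-c["cy"])/f,1]); o=-R.T@t
    return o+d*(z-o[2])/d[2]
def red(c,u0,u1,v0,v1):
    h=cv2.cvtColor(c["image"],cv2.COLOR_RGB2HSV)
E
python3 - <<'E'
from h import *
c=read_camera("top"); im=c["image"][145:230,162:347,::-1]
cv2.imwrite("pics/crop.png",cv2.resize(im,None,fx=4.3,fy=4.3,interpolation=cv2.INTER_CUBIC))
P=lambda l,z:[px2w(c,u/1.5,v/1.5,z)[:2].round(1) for u,v in l]
print("rim",P([(255,258),(498,229),(508,306),(264,336)],69))
print("shelf",P([(355,235),(394,231),(407,325),(367,329)],114))
print("knob",P([(488,268)],96),"bowl",P([(632,226)],75),"jar",P([(630,338)],110),"mill",P([(145,317)],130),"tin",P([(380,266)],138))
E
```

```text
rim [array([593.9, 254.4]), array([ 637.3, -230.7]), array([ 483.4, -244. ]), array([438.4, 239.1])]
shelf [array([627.1,  52.5]), array([632.5, -23. ]), array([450.6, -42.3]), array([445.2,  34.3])]
knob [array([ 557.2, -203.8])] bowl [array([ 634.3, -494.7])] jar [array([ 413.4, -466.9])] mill [array([479.9, 454.3])] tin [array([562.8,   5.8])]
```

View pics/crop.png

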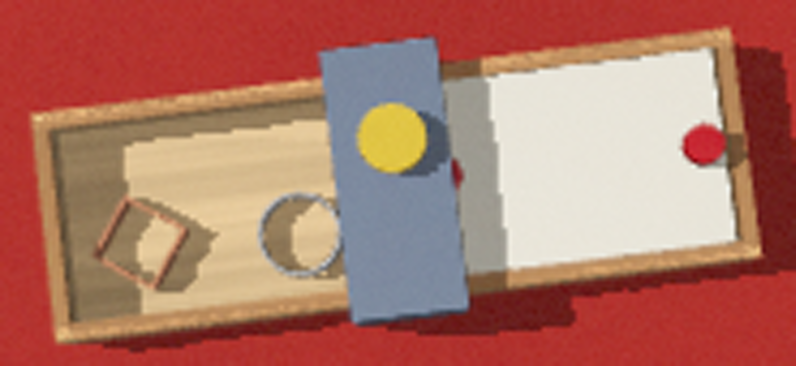

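The crop shows the knob head at (704,144), which maps to about (557,-204). The rim centre is (538,5), measured as 487 x 155 mm, and the yaw is about 0.092. In the tray frame the knob sits at x≈-1, y≈-210, so the joint reads about 0.005. This all fits the given sizes. Next is the first drag.

```bash
cat >> h.py <<'E'
from scipy.spatial.transform import Rotation as Ro
YAW=0.092; C=np.array([538.6,5.0])
ex=np.array([np.cos(YAW),np.sin(YAW)]); ey=np.array([-ex[1],ex[0]])
W=lambda x,y,z: list(C+x*ex+y*ey)+[z]
def ori(s):
    y=s*np.r_[ex,0]; z=np.array([0,0,-1.]); return Ro.from_matrix(np.c_[np.cross(y,z),y,z]).as_quat()
E
python3 - <<'E'
from h import *
q0=np.array(current_q())
sols=[(s,ik(W(-1,-210,220),ori(s))) for s in(1,-1)]
for s in sols: print(s)
s,_=min([a for a in sols if a[1] is not None],key=lambda a:abs(a[1][5]))
o=ori(s); print("sign",s)
for y in (-85,95,215): print(y,ik(W(0,y,73),o))
move_l([current_eef_pos()[0],current_eef_pos()[1],260])
goto(W(-1,-210,220),o)
move_l(W(-1,-210,120),150)
print("down",move_l(W(-1,-210,73),60,max_force=12),current_eef_pos())
close_gripper(30); print(current_gripper_width(),current_grasp_force(),current_contact_force())
print("drag",move_l(W(-1,-85,73),60,max_force=35),current_eef_pos(),current_contact_force(),current_gripper_width())
c=read_camera("top"); cv2.imwrite("pics/drag.png",c["image"][110:260,100:400,::-1].repeat(2,0).repeat(2,1)); print(current_clock())
E
```

```text
(1, array([-4.97298701e-01,  2.33936746e-01,  1.47805662e+00, -4.44089210e-16,
        1.42959929e+00, -5.89298701e-01]))
(-1, array([-4.97298701e-01,  2.33936746e-01,  1.47805662e+00, -4.44089210e-16,
        1.42959929e+00,  2.55229395e+00]))
sign 1
-85 [-3.01482402e-01  3.04470012e-01  1.71607413e+00 -4.44089210e-16
  1.12104851e+00 -3.93482402e-01]
95 [ 2.52286564e-02  2.79722467e-01  1.74877251e+00 -4.44089210e-16
  1.11309767e+00 -6.67713436e-02]
215 [ 2.45895341e-01  3.25296609e-01  1.68809111e+00 -4.44089210e-16
  1.12820493e+00  1.53895341e-01]
down False [ 557.22641373 -204.36638585   73.28730516]
27.229384699317517 29.997846455080435 [10.04165954  1.31801991 -7.19277849]
drag False [549.16164964 -80.35711335  73.05454823] [ 8.90196613 -1.24802703 -8.58620554] 26.945142495868403
8.6917
```

```bash
python3 - <<'E'
from h import *
gripper_open(); p=list(current_eef_pos()); move_l([p[0],p[1],210],150)
print(p); move_l(W(0,-230,210),300)
c=read_camera("top"); cv2.imwrite("pics/mid.png",cv2.resize(c["image"][140:235,160:350,::-1],None,fx=4,fy=4,interpolation=cv2.INTER_CUBIC)); print(current_clock())
E
```

```text
[np.float64(545.401719753777), np.float64(-79.73607324727391), np.float64(72.99584075457115)]
11.5583
```

View pics/mid.png

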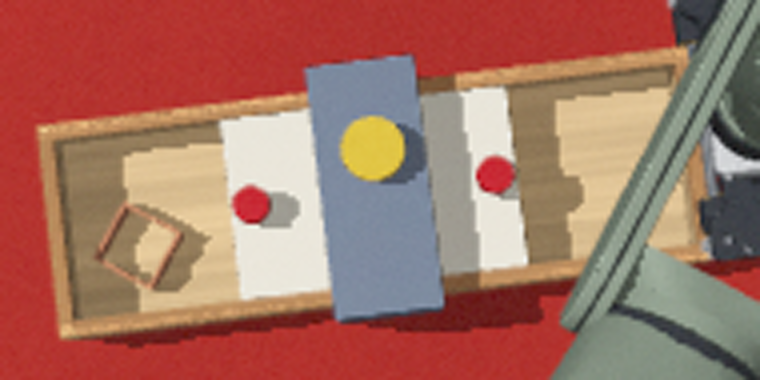

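The cover has moved. The leading knob is out at crop (251,205), the trailing knob is at (495,174), and the tin and square cutter look undisturbed. I'll compute both knob positions, then grip the leading one.

```bash
python3 - <<'E'
from h import *
c=read_camera("top")
L=px2w(c,160+251/4-.4,140+205/4-.4,96)[:2]; T=px2w(c,160+495/4-.4,140+174/4-.4,96)[:2]
d=(L-T); print(L,T,np.linalg.norm(d),np.arctan2(-d[0],d[1]),[( (p-C)@ex,(p-C)@ey) for p in(L,T)])
assert abs(np.linalg.norm(d)-180)<5
# trailing knob known from the gripped hand: (549.2,-80.4)
yaw=np.arctan2(-d[0],d[1]); u=d/np.linalg.norm(d)
o=ori(1)
move_l(W(0,-200,230),200); move_l(list(L)+[230],200)
move_l(list(L)+[120],150)
print("down",move_l(list(L)+[73],60,max_force=12))
close_gripper(30); hold(.2); print(current_eef_pos(),current_gripper_width(),current_contact_force(),current_clock())
E
```

```text
[530.50843835  97.59535983] [547.87130383 -80.98471484] 179.42216185518484 0.09692269676257965 [(np.float64(0.4494187340738893), np.float64(92.94714656404321)), (np.float64(1.3326560621233339), np.float64(-86.4728413319838))]
down False
[532.5596779   97.76772097  73.17157962] 27.336039715954502 [ 6.20386234  0.8509555  -3.90692864] 16.6167
```

```bash
python3 - <<'E'
from h import *
p=np.array(current_eef_pos()); e=np.r_[ey,0]
move_l(list(p+105*e),80,max_force=40)
hit=move_l(list(p+135*e),25,max_force=25)
hold(.2); q=np.array(current_eef_pos()); print(hit,(q-p)@e,q,current_contact_force(),current_gripper_width(),current_clock())
gripper_open(); q=list(current_eef_pos()); move_l([q[0],q[1],210],150)
move_l([q[0]-80,q[1]+150,230],250)
c=read_camera("top"); cv2.imwrite("pics/end.png",cv2.resize(c["image"][140:235,160:350,::-1],None,fx=4,fy=4,interpolation=cv2.INTER_CUBIC))
c=read_camera("scene"); cv2.imwrite("pics/ends.png",c["image"][:,:,::-1]); print(current_clock(),current_contact_force())
E
```

```text
True 123.71628769279431 [521.08551791 220.95081772  73.02057515] [-1.6623017  -1.22276048  5.37146964] 27.02381361590856 19.2333
22.35 [ 0.64033107  0.10643644 -0.14712722]
```

View pics/end.png

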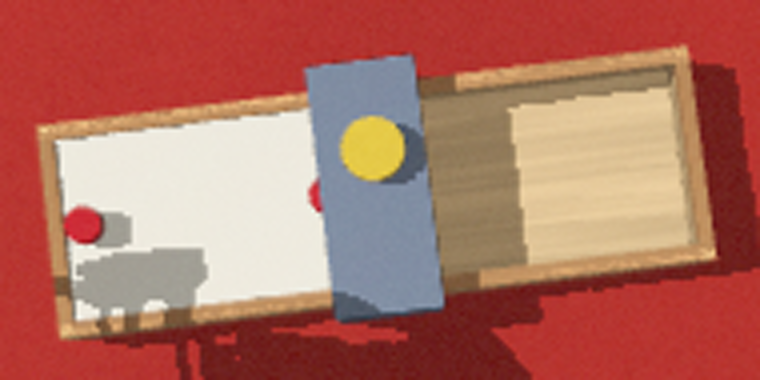

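View pics/ends.png

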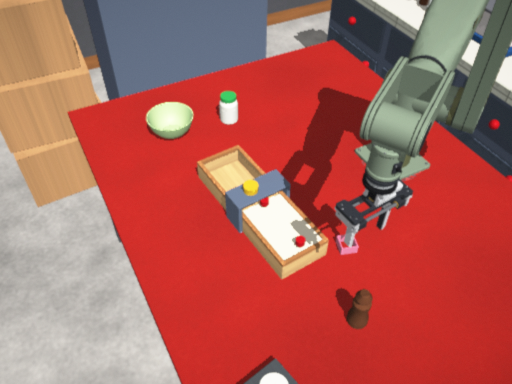

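The cover fills the cutters' compartment, with the leading knob at crop (84,224) against the end wall. The tin, bowl, jar and mill are standing. I'll check the knob position numerically, then hand in.

```bash
python3 - <<'E'
from h import *
c=read_camera("top")
L=px2w(c,160+84/4-.4,140+224/4-.4,96)[:2]; y=(L-C)@ey
rim=px2w(c,160+50/4-.4,140+232/4-.4,69)[:2]
print(L,y,"joint~",y+35,"outer rim y",(rim-C)@ey,current_qd())
if y+35>246: print(finish_job())
E
```

```text
[520.24778946 219.7730246 ] 215.55076867201538 joint~ 250.55076867201538 outer rim y 245.35168308387594 [-0.00228714 -0.00191836 -0.00414158  0.00103574  0.00059217  0.00163401]
the job is handed in; nothing more can be done
None
```

The job is handed in: the cover reached its end stop (joint about 0.250 m from the last picture), closing the cutters' compartment, and the tin, bowl, jar and pepper mill were still standing; no verdict came back.

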